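# Raise the drip arm one hole and hang the filter cup

## Robot

A 6-joint arm with a two-finger parallel gripper is mounted at the origin on the work surface. World frame = base frame: x ahead of the robot, y to its left, z up, the work surface at z = 0. Lengths are in m, angles in rad, forces in N, time in s.
With the tool pointing down it reaches from about 0.35 to 0.975 m from the base axis. Payload 4.9 kg.
Tool frame: the origin (TCP) lies on the centre line of the jaws, within the pads' length; the fingertips stand 11 mm ahead of it and the grasp point (between the pads) lies 8 mm behind it; z points along the fingers, y is the direction in which the jaws open and shut (so a half turn about z gives the same grasp; the last joint's range is limited). The gripper opens to 85 mm and grips with 20 to 120 N. Pads are 22 mm wide; open, the fingers measure 114 mm over their backs; the gripper's body (76 mm by 85 mm) begins 54 mm behind the grasp point. The pads swing forward as they close: fully open they stand 13 mm farther back than shut.
Start: joints at [-1.309, 0.053, 1.613, -0, 1.476, -0.119], TCP at [0.232, -0.58, 0.242] pointing down, gripper open.
Joint ranges: [-3.01, 3.01], [-1.01, 2.22], [0.06, 2.58], [-1.02, 4.17], [0.09, 2.62], [-3.14, 3.14]. Speed limits (rad/s): [2.57, 2.57, 3.14, 3.14, 3.14, 3.14].

## Interface

Orientations are given as a rotation vector (axis times angle).
In Python, from station import ctrl gives the robot as it stands.
- The arm moves only by the shell command python3 -m crank 'ROWS' [OPENING] [FORCE]. ROWS is JSON, a list of rows, each an object of numbers: "x", "y", "z": the shift along the tool's x, y, z as a fraction of full scale; "roll": the turn about the tool's z as a fraction of full scale. In form: [{"x": .., "y": .., "z": .., "roll": ..}, ...]. A call has 1 to 10 rows; each row shifts and turns the commanded pose from where the row before left it, along the tool's axes as they then stand; what a row does not reach is not made up. Full scale, the value 1, is 0.06 m for a shift and 0.12 rad for a turn. A row lasts 1/8 s, in which the tool goes at most 62.5 mm and 10.7 degrees, less where a joint would pass 70% of its speed; a pose out of reach is approached as far as the arm can. A call with a number of a shift or a turn outside -1 to 1 is refused whole. A call with a gripper value outside its range is refused whole. OPENING is the closure, from 0 (fully open) to 1 (shut), set as the call begins (- or left out, the last holds). The fingers move at their own pace and stop on an object; FORCE is the grip in N (left out, the last holds). Time passes only in rows, so rows that do not move let the fingers close. It gives the time, the measured TCP pose, the force and the opening at its end, in the units of the state.
- ctrl.get_obs(): the state, without advancing time (a new reading comes with each control period).
- ctrl.get_image(name): name is "scene" or "side" or "wrist"; returns a dict with "img" (420x560x3 uint8, red, green, blue), "K" (3x3 intrinsics, pixels), "k1" (the pictures are not rectified: a ray, as slopes to the right and down, at radius r is drawn at 1 + k1 r^2 times it, then the intrinsics apply), "rvec" (rotation vector, rad) and "tvec" (3), from world to camera coordinates, as OpenCV has them. Camera axes: x right, y down, z forward; pixel columns grow to the right and rows downward; lengths in m; the calibration is good to about 2 mm. A picture is of the moment at which its call begins. There is no depth.
- ctrl.finish_job(): hands the job in, once; it reports no verdict.
The state is a dict: "t": time; "q": joint angles; "dq": joint speeds; "effort": joint torques, N m; "tool_pos": TCP position; "tool_rot": TCP orientation; "contact_force": force on the tool from outside, world axes, zero at the start; "wrist_torque": the same for the moment, N m; "opening": finger opening in m.
Only numpy, scipy, OpenCV 4.12 (cv2) and the standard library are available. Lean on these libraries where they do the work, as an engineer would, in place of code of your own. Each camera call takes 0.05 s, during which the arm holds its last target.

## Task

On the leaning drip stand, press the spring button in flush and slide the square sleeve up its tube to the next hole, so that the button snaps out again there. Then hang the larger of the two tapered steel cups upright in the sleeve's tapered ring, above the beaker: let it sit in loosely, never pushing it down so that it wedges. Leave everything else standing where it is.

Things in the scene. Friction and masses are not known exactly. Their poses are not given: they have to be found in the camera images.
- stand: Fixed drip stand. Origin: on the bench, mid of its grey foot plate (170 x 100 x 12 mm, long along x); z up. A 20 mm square steel tube starts 60 mm along +x from the origin, 30 mm up, and leans 33 deg from vertical towards the stand's -x (axis -0.545, 0, 0.839). A 28 mm square aluminium sleeve, 135 mm long, slides on it; its upper end starts 205 mm along the tube. A rod on its +y side holds a ring.
- sleeve (a joint): Slide of the sleeve up the leaning tube, m: 0 at the start (button in the uppermost of the sleeve's 3 holes), 0.040 with the button in the next hole down the sleeve; 1 to 2 mm play. Press the button nearly flush to free it; it then stays held under the wall and springs out by itself at the next hole. Takes 5 to 15 N to slide; stays where let go. The 13 mm holes are in the button's face.
- snap (a joint): How far the spring button is pressed in, m: 0 fully out (5 mm proud of the sleeve), 0.005 flush, 0.007 held under the sleeve's wall. 3 N to start, 6 N at flush. Pinching the sleeve across the button's face and the face opposite, at the button, presses it flush and grips the sleeve in one go (28 mm over the faces, 33 mm with the button out).
- snap_top (a point): Tip of the domed 10 mm steel spring button, 19 mm out from the tube's axis, in the sleeve's upper face (the one looking to the stand's +x and up), 35 mm below the sleeve's upper end at the start. The button belongs to the tube and does not travel with the sleeve. The point's z axis points up along the leaning tube, its x axis out of the button.
- holder_mouth (a point): Centre of the upper rim of the upright tapered steel ring, 105 mm to the stand's +y of the tube. Ring 30 mm high, inner diameter 46 mm at the upper rim, 36.6 mm at the lower, wall 3 mm. It rises with the sleeve: 33.5 mm up and 21.8 mm towards the stand's -x in going to the next hole (the point's own axes lean with the tube).
- cup_mid (a point): The larger tapered steel cup, 90 mm high, loose, open at the top: 30 mm outside diameter at the foot, 52 mm at 70 mm height, then a nearly straight collar to 54 mm at the rim. Site on its axis, 45 mm above its foot, z along the cup's axis. Resting loosely in the ring, this point lies 1 to 3 mm below the ring's upper rim. Mass 0.08 to 0.17 kg.
- cup: The same cup; origin at the centre of its foot.
- beaker_mid (a point): Glass beaker, 72 mm diameter, 78 mm high, standing under the place where the ring will be once raised; point 39 mm up.
- small_cup_mid (a point): The smaller tapered steel cup, 38 mm rim, 70 mm high, not wanted; point 35 mm up.
- amber_bottle_mid (a point): Amber glass bottle, 54 mm diameter, 115 mm high; point 57 mm up.
- white_jar_mid (a point): White plastic jar, 60 mm diameter, 75 mm high; point 37 mm up.
- tin_mid (a point): Round lidded steel tin, 57 mm diameter, 40 mm high; point 20 mm up.
- dish_mid (a point): Shallow steel weighing dish, 90 mm diameter, 16 mm high; point 8 mm up.
- spatula_grip (a point): Steel lab spatula lying flat, 160 mm long; point on its handle.
Things that resemble listed ones, but are neither listed nor needed, are in the scene too. Leave any pink or yellow look-alike of the cup alone.

How it is judged:
On the way, in this order (a step that is already met when the one before it is completed fails the run):
1. the spring button is pressed in flush (value of joint snap above 0.0042 m), for 0.05 s.
2. the sleeve stands at the next hole and the button has snapped out in it (value of joint sleeve between 0.036 and 0.044 m and value of joint snap below 0.0015 m), for 0.2 s.
3. the larger cup sits in the tapered ring (horizontal distance between cup_mid and holder_mouth below 0.006 m and z of cup_mid in the frame of stand between 0.138 and 0.16 m and angle between cup_mid's own z axis and vertical below 0.14 rad), for 0.2 s.
At the end, for the whole second after the job is handed in: The sleeve is 40 mm up (within 4 mm) with the button out in that hole (within 1.5 mm of fully out); the larger cup rests released in the ring, its axis within 6 mm of the ring's centre, within 8 degrees of upright, its mid-point 138 to 160 mm above the bench; the beaker is within 30 mm of its start (all of step 2 and all of step 3 and linear speed of cup below 0.02 m/s and distance of beaker_mid from where it was at the start of the episode below 0.03 m); the robot touches nothing.
It fails at once if the cup is pushed hard into the ring (over 25 N) (contact force between cup and sleeve above 25 N).
It fails at once if a bystander (beaker, small cup, bottle, jar, tin, dish or spatula) is moved over 30 mm or tipped (distance of any of small_cup_mid, amber_bottle_mid, white_jar_mid, tin_mid, dish_mid, beaker_mid, spatula_grip from where it was at the start of the episode above 0.03 m or angle between any of small_cup_mid, amber_bottle_mid, white_jar_mid, tin_mid, dish_mid, beaker_mid's own z axis and vertical above 0.5 rad).
It also fails if it takes over 64 s, if anything falls off the work surface, if the arm or the gripper's body presses on something with over 40 N, if the wrist force passes 120 N, or if a joint passes its speed limit or range.

## Working session

There is one attempt and no reset: what is moved stays moved. The work goes in short steps, Python scripts to look and compute and a shell command to move; the robot and the scene stay as the last step left them, time stands still between calls to the robot, and variables do not carry over. Pictures are saved under pics/ and viewed, and the job is handed in when it is done.

```bash
mkdir -p pics; ls; cat > h.py <<'E'
import numpy as np, cv2
from station import ctrl
from scipy.spatial.transform import Rotation as R
def save(name,fn):
    d=ctrl.get_image(name); np.savez('pics/'+fn+'.npz',**{k:np.array(v) for k,v in d.items()})
    cv2.imwrite('pics/'+fn+'.png',d['img'][:,:,::-1]); return d
def load(fn): return dict(np.load('pics/'+fn+'.npz'))
def proj(d,P):
    P=np.atleast_2d(P).astype(float); Rm=cv2.Rodrigues(np.array(d['rvec'],float).reshape(3))[0]
    c=P@Rm.T+np.array(d['tvec'],float).reshape(3); s=c[:,:2]/c[:,2:]; r2=(s**2).sum(1,keepdims=True)
    s=s*(1+float(d['k1'])*r2); K=np.array(d['K']); return np.c_[s[:,0]*K[0,0]+K[0,2],s[:,1]*K[1,1]+K[1,2]]
def ray(d,u,v):
    K=np.array(d['K']); sd=np.array([(u-K[0,2])/K[0,0],(v-K[1,2])/K[1,1]]); s=sd.copy()
    for _ in range(30): s=sd/(1+float(d['k1'])*(s@s))
    Rm=cv2.Rodrigues(np.array(d['rvec'],float).reshape(3))[0]; t=np.array(d['tvec'],float).reshape(3)
    return -Rm.T@t, Rm.T@np.array([s[0],s[1],1])
def onz(d,u,v,z):
    o,r=ray(d,u,v); return o+r*(z-o[2])/r[2]
def st():
    o=ctrl.get_obs()
    for k in ['t','q','tool_pos','tool_rot','contact_force','opening']: print(k,np.round(o[k],4))
    return o
E
python3 - <<'E'
from h import *
st()
for n in ['scene','side','wrist']:
    d=save(n,n+'0'); o,r=ray(d,280,210); print(n,o.round(3),r.round(3),d['K'][0],d['k1'])
E
```

```text
pics
t 0.0
q [-1.309   0.0534  1.6143  0.      1.476  -0.119 ]
tool_pos [ 0.2321 -0.5796  0.2411]
tool_rot [-3.0828e+00 -5.9420e-01  2.0000e-04]
contact_force [ 0.4588 -0.3203 -0.0017]
opening 0.0853
scene [ 1.586 -0.217  0.812] [-0.82   0.118 -0.56 ] [422.66699553   0.         282.67257149] -0.12550358910580794
side [0.223 0.806 0.679] [ 0.342 -0.774 -0.533] [428.80872027   0.         279.9988492 ] -0.05223690386302613
wrist [ 0.311 -0.548  0.373] [-0.304 -0.107 -0.947] [325.76605603   0.         283.72288273] -0.05089978245692868
```

View pics/scene0.png

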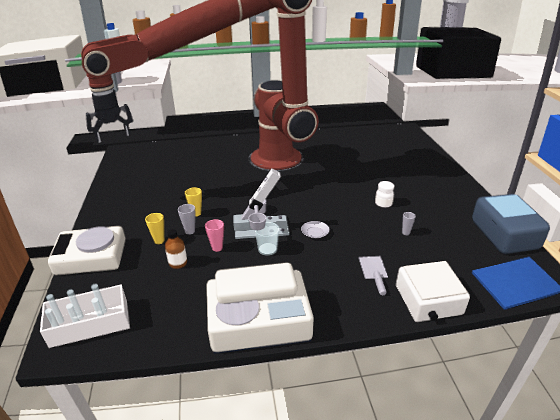

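View pics/side0.png

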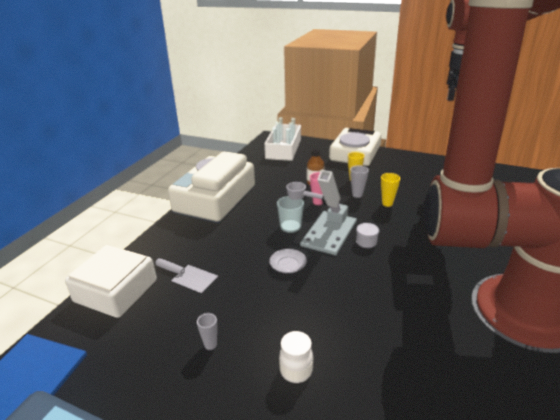

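View pics/wrist0.png

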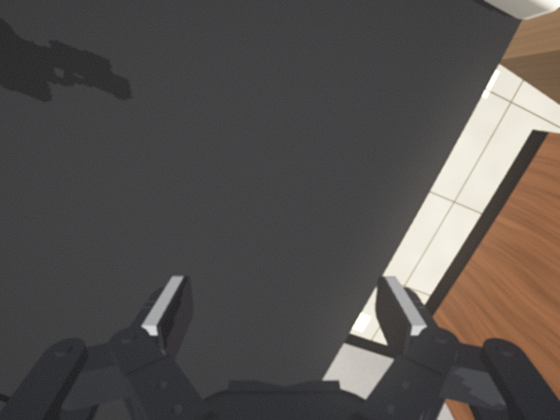

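```bash
python3 - <<'E'
from h import *
a=cv2.imread('pics/scene0.png'); b=cv2.imread('pics/side0.png')
cv2.imwrite('pics/z1.png',cv2.resize(a[155:275,140:300],(800,600),interpolation=cv2.INTER_CUBIC))
cv2.imwrite('pics/z2.png',cv2.resize(b[145:265,260:420],(800,600),interpolation=cv2.INTER_CUBIC))
E
```

```text
(no output)
```

View pics/z1.png

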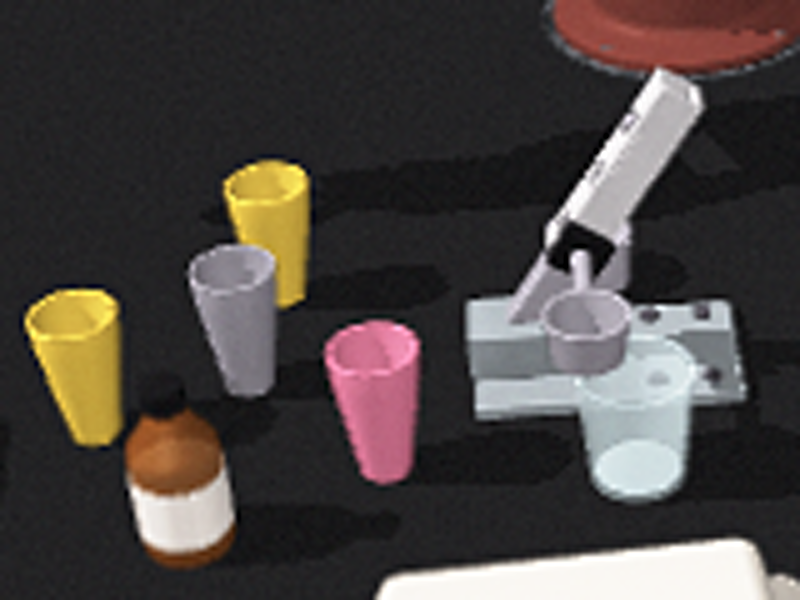

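View pics/z2.png

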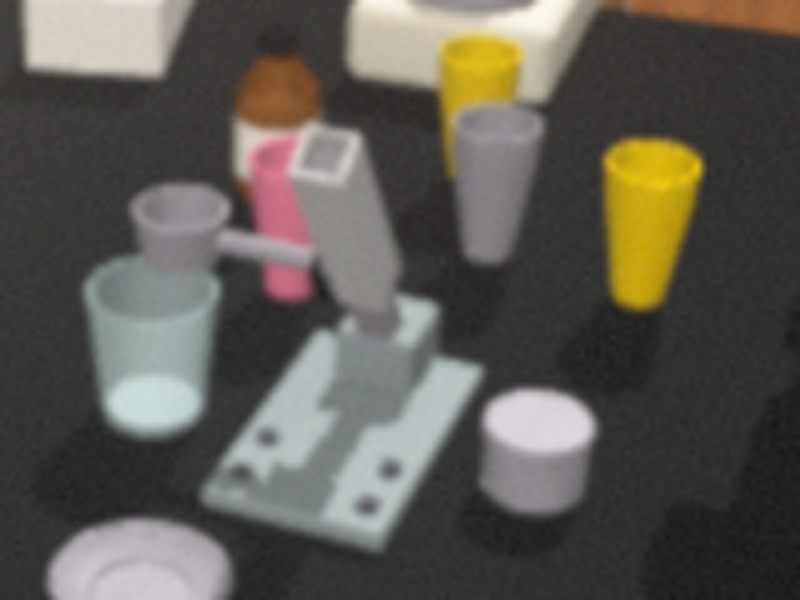

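```bash
cat >> h.py <<'E'
def S(p,xyz):  # stand->world
    x,y,th=p; c,s=np.cos(th),np.sin(th); xyz=np.atleast_2d(xyz)
    return np.c_[x+c*xyz[:,0]-s*xyz[:,1], y+s*xyz[:,0]+c*xyz[:,1], xyz[:,2]]
E
python3 - <<'E'
from h import *
from scipy.optimize import least_squares
a=load('scene0'); b=load('side0')
A=lambda u,v:(140+u/5,155+v/5); B=lambda u,v:(260+u/5,145+v/5)
ax=np.array([-.545,0,.839]); n=np.array([.839,0,.545]); base=np.array([.06,0,.03])
mouth0=None
ob=[(b,B(205,497),(-.085,.05,.012)),(b,B(380,545),(-.085,-.05,.012)),(b,B(485,368),(.085,-.05,.012)),
 (a,A(475,410),(.085,.05,.012)),(a,A(745,393),(-.085,.05,.012)),(a,A(733,302),(-.085,-.05,.012))]
top=base+ax*.205
for i,(s,t) in enumerate([(1,1),(1,-1),(-1,-1),(-1,1)]): pass
ob+=[(b,B(327,153),top)]
f=lambda p: np.concatenate([(proj(d,S(p,X))[0]-uv) for d,uv,X in ob])
r=least_squares(f,[.55,-.1,-1.5]); print(r.x); print(r.fun.reshape(-1,2).round(1))
p=r.x
# cups: large grey
for nm,(u,v),(u2,v2) in [('grey',(248,395),(487,263))]:
    print(nm,'foot near edge',onz(a,*A(u,v),0),onz(b,*B(u2,v2),0))
    print('rim', onz(a,*A(232,268),.09),onz(b,*B(499,124),.09))
print('beaker',onz(a,*A(637,470),0.006),onz(b,*B(153,405),0.006))
print('ring rim now',onz(a,*A(587,317),.117),onz(b,*B(181,212),.117))
print('button w',S(p,base+ax*.17+n*.019))
E
```

```text
[ 0.48584168 -0.11830984 -1.62824937]
[[-1.2 -1.9]
 [ 0.2 -1.7]
 [-0.1 -0.3]
 [ 0.6 -1.8]
 [ 0.9 -2. ]
 [-0.1 -1.8]
 [-0.7  0.2]]
grey foot near edge [ 0.48445103 -0.35121546  0.        ] [ 0.4621792  -0.33264892  0.        ]
rim [ 0.4731483  -0.34937835  0.09      ] [ 0.46426048 -0.34505425  0.09      ]
beaker [ 0.60706681 -0.11608671  0.006     ] [ 0.59446573 -0.10624266  0.006     ]
ring rim now [ 0.60090999 -0.14068656  0.117     ] [ 0.58704306 -0.13149573  0.117     ]
button w [[ 0.48680113 -0.10162841  0.182985  ]]
```

```bash
python3 - <<'E'
from h import *
o=st(); Rm=R.from_rotvec(o['tool_rot']).as_matrix(); print(Rm.round(3))
d=load('wrist0'); c,r=ray(d,280,210); print('cam in tool',(Rm.T@(c-o['tool_pos'])).round(4),'dir',(Rm.T@r).round(3))
E
```

```text
t 0.15
q [-1.309   0.0532  1.614  -0.      1.476  -0.119 ]
tool_pos [ 0.2322 -0.5798  0.2413]
tool_rot [-3.0833e+00 -5.9420e-01  2.0000e-04]
contact_force [-0.1666 -0.1186  0.03  ]
opening 0.0853
[[ 0.928  0.372 -0.   ]
 [ 0.372 -0.928  0.002]
 [ 0.    -0.002 -1.   ]]
cam in tool [ 8.510e-02 -1.000e-04 -1.312e-01] dir [-0.322 -0.012  0.947]
```

```bash
python3 -m crank '[{"z":-0.6},{"x":0.74,"y":-0.51,"z":-0.2},{"x":0.74,"y":-0.51,"z":-0.2},{"x":0.74,"y":-0.51,"z":-0.2},{"x":0.74,"y":-0.51,"z":-0.2},{"x":0.74,"y":-0.51,"z":-0.2},{"x":0.74,"y":-0.51,"z":-0.2},{"x":0.74,"y":-0.51,"z":-0.2},{"x":0.74,"y":-0.51}]' 0; python3 -m crank '[{"roll":0.91},{"roll":0.91},{"roll":0.91},{"roll":0.91},{}]'; python3 - <<'E'
from h import *
st(); save('wrist','w1')
E
```

```text
t 0.15
q [-1.309   0.0532  1.614  -0.      1.476  -0.119 ]
tool_pos [ 0.2322 -0.5798  0.2413]
tool_rot [-3.0833e+00 -5.9420e-01  2.0000e-04]
contact_force [-0.1666 -0.1186  0.03  ]
opening 0.0853validation failed for argument at $[0]...
validation failed for argument at $[0]...
```

View pics/w1.png

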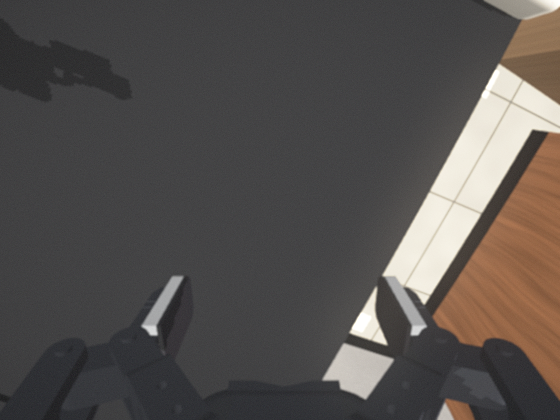

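Rows need all four keys; nothing moved. Retyping in full.

```bash
python3 -m crank '[{"x":0,"y":0,"z":-0.6,"roll":0},{"x":0.74,"y":-0.51,"z":-0.2,"roll":0},{"x":0.74,"y":-0.51,"z":-0.2,"roll":0},{"x":0.74,"y":-0.51,"z":-0.2,"roll":0},{"x":0.74,"y":-0.51,"z":-0.2,"roll":0},{"x":0.74,"y":-0.51,"z":-0.2,"roll":0},{"x":0.74,"y":-0.51,"z":-0.2,"roll":0},{"x":0.74,"y":-0.51,"z":-0.2,"roll":0},{"x":0.74,"y":-0.51,"z":0,"roll":0}]' 0; python3 -m crank '[{"x":0,"y":0,"z":0,"roll":0.91},{"x":0,"y":0,"z":0,"roll":0.91},{"x":0,"y":0,"z":0,"roll":0.91},{"x":0,"y":0,"z":0,"roll":0.91},{"x":0,"y":0,"z":0,"roll":0}]'; python3 - <<'E'
from h import *
st(); save('wrist','w2')
E
```

```text
t: 1.32
tool_pos: [0.4721, -0.2195, 0.3637]
tool_rot: [3.083, 0.594, 0.003]
contact_force: [1.0, -0.8, 1.6]
opening: 0.0854
t: 1.95
tool_pos: [0.471, -0.2208, 0.3621]
tool_rot: [-3.14, 0.086, 0.0]
contact_force: [0.6, -0.1, 0.0]
opening: 0.0854
t 1.95
q [-0.5816 -0.2416  1.6915  0.      1.6921  1.0439]
tool_pos [ 0.471  -0.2208  0.3621]
tool_rot [-3.1402e+00  8.5800e-02  5.0000e-04]
contact_force [ 0.6192 -0.1271  0.0234]
opening 0.0854
```

View pics/w2.png

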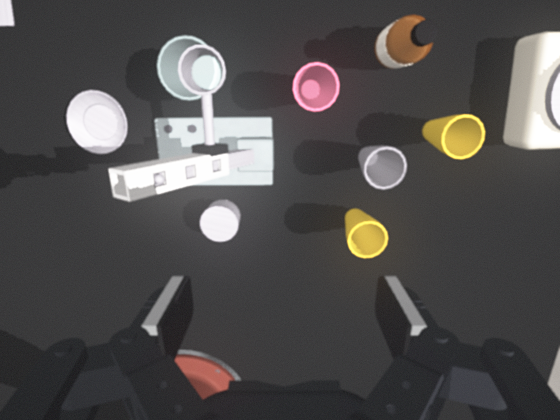

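```bash
python3 - <<'E'
from h import *
a=cv2.imread('pics/w2.png')
cv2.imwrite('pics/z3.png',cv2.resize(a[25:235,70:290],None,fx=3.6,fy=2.8,interpolation=cv2.INTER_CUBIC))
cv2.imwrite('pics/z4.png',cv2.resize(a[60:270,280:500],None,fx=2.8,fy=2.8,interpolation=cv2.INTER_CUBIC))
E
```

```text
(no output)
```

View pics/z3.png

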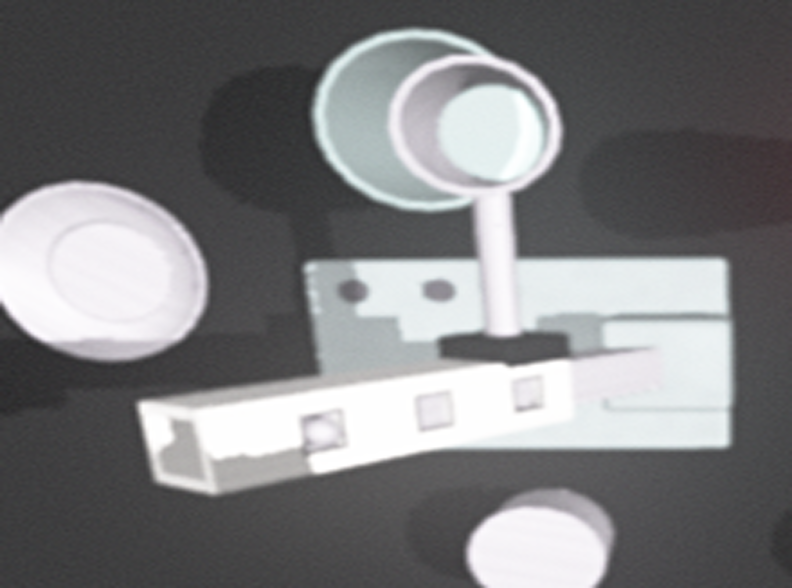

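View pics/z4.png

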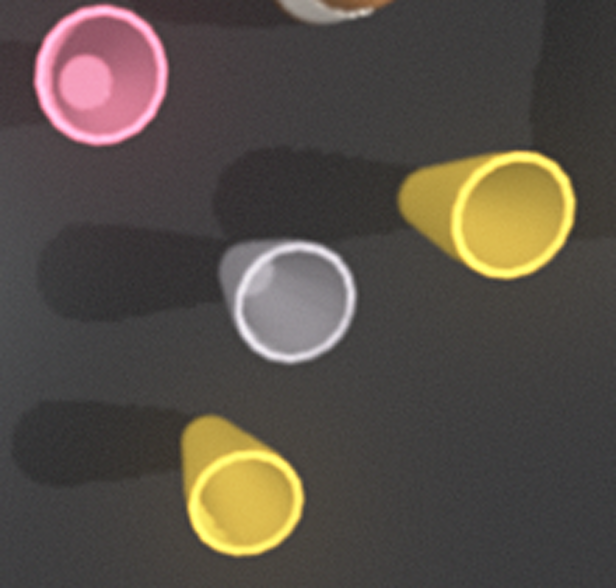

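```bash
python3 - <<'E'
from h import *
from scipy.optimize import least_squares
d=load('w2'); a=load('scene0'); b=load('side0')
W=lambda U,V:(70+U/3.6,25+V/2.8); A=lambda u,v:(140+u/5,155+v/5); B=lambda u,v:(260+u/5,145+v/5)
ax=np.array([-.545,0,.839]); n=np.array([.839,0,.545]); base=np.array([.06,0,.03]); Y=np.array([0,1,0])
top=base+ax*.205
obs=[(d,W(305,263),(-.085,.05,.012)),(d,W(727,259),(.085,.05,.012)),(d,W(732,447),(.085,-.05,.012)),
(d,W(195,408),top+n*.014+Y*.014),(d,W(215,493),top+n*.014-Y*.014),(d,W(140,403),top-n*.014+Y*.014),(d,W(155,483),top-n*.014-Y*.014),(d,W(325,430),base+ax*.17+n*.019)]
f=lambda p: np.concatenate([(proj(d_,S(p,X))[0]-uv) for d_,uv,X in obs])
r=least_squares(f,[.55,-.1,-1.6]); print(r.x); print(r.fun.reshape(-1,2).round(1)); p=r.x
np.save('stand.npy',p)
print('button w',S(p,base+ax*.17+n*.019), 'yaw deg',np.degrees(p[2]))
m=onz(d,*W(475,125),.1175); print('ring',m, 'stand',R.from_euler('z',-p[2]).apply(m-[p[0],p[1],0]))
for nm,X in [('cup rim',(383.9+.6,167.5))]: print(nm,onz(d,*X,.09))
Z=lambda U,V:(280+U/2.8,60+V/2.8)
print('cup rim',onz(d,*Z(296,301),.09),'pink',onz(d,*Z(102,75),.09),'yel',onz(d,*Z(514,215),.09),onz(d,*Z(245,502),.09))
print('beaker', onz(d,*W(418,122),.078),'scene',onz(a,*A(637,352+0),.078),onz(b,*B(153,285),.078))
E
```

```text
[ 0.48752426 -0.1188899  -1.62064672]
[[-1.3 -0.7]
 [-0.5 -0.7]
 [-0.8  0.2]
 [ 0.6  0.8]
 [-0.1  0.3]
 [-1.  -0.6]
 [-0.1 -0.7]
 [ 2.3  1. ]]
button w [[ 0.48835686 -0.10220166  0.182985  ]] yaw deg -92.85621728299627
ring [ 0.59169275 -0.13917171  0.1175    ] stand [0.01506592 0.10504972 0.1175    ]
cup rim [ 0.46802821 -0.34729077  0.09      ]
cup rim [ 0.4679502  -0.34883192  0.09      ] pink [ 0.56793007 -0.263926    0.09      ] yel [ 0.50179672 -0.44460892  0.09      ] [ 0.37044339 -0.32859534  0.09      ]
beaker [ 0.59790065 -0.11140216  0.078     ] scene [ 0.5861638  -0.11121036  0.078     ] [ 0.59734698 -0.11560574  0.078     ]
```

```bash
python3 -m crank '[{"x":0,"y":0.42,"z":0,"roll":0},{"x":0,"y":0,"z":0,"roll":0},{"x":0,"y":0,"z":0,"roll":0},{"x":0,"y":0,"z":0,"roll":0}]' 0.5 40; python3 - <<'E'
from h import *
st(); save('wrist','w3')
for f in ['w2','w3']:
    a=cv2.imread(f'pics/{f}.png'); cv2.imwrite(f'pics/z_{f}.png',cv2.resize(a[250:420,130:450],None,fx=2.4,fy=2.4,interpolation=cv2.INTER_CUBIC))
E
```

```text
t: 2.5
tool_pos: [0.4697, -0.2456, 0.3624]
tool_rot: [-3.14, 0.087, -0.0]
contact_force: [-0.1, 0.5, -1.2]
opening: 0.0428
t 2.5
q [-6.2230e-01 -2.1770e-01  1.6709e+00  2.0000e-04  1.6884e+00  1.0036e+00]
tool_pos [ 0.4697 -0.2456  0.3624]
tool_rot [-3.1403e+00  8.6500e-02 -2.0000e-04]
contact_force [-0.0928  0.523  -1.2181]
opening 0.0428
```

View pics/z_w3.png

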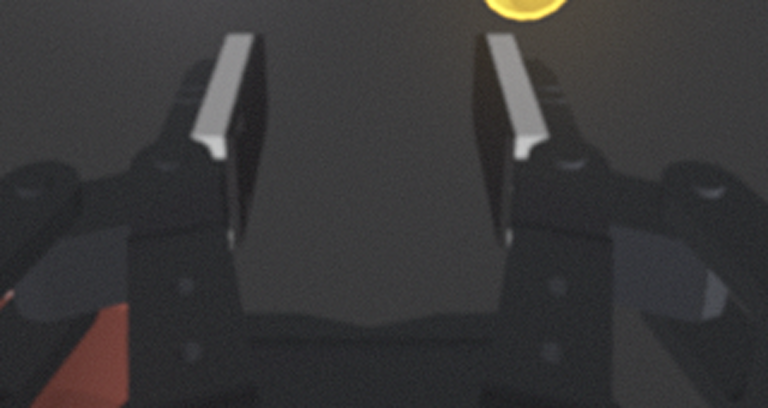

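View pics/z_w2.png

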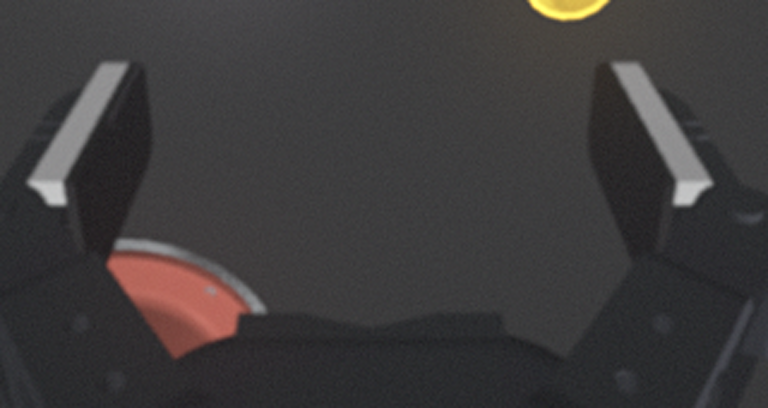

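```bash
python3 - <<'E'
from h import *
d=load('w3'); tp=np.array([0.4697,-0.2456,0.3624]); Rm=R.from_rotvec([-3.1403,.0865,-.0002]).as_matrix()
for op,sx in [(.0214,1),(.0427,1)]:
  for z in [-.005,0,.005,.011]:
    P=[[.011,-op,z],[-.011,-op,z],[.011,-op,z-.04]]
    P=np.array(P)*[1,1,1]
    print(op,z,proj(d,tp+P@Rm.T).round(1).tolist())
print('obs',(130+254/2.4,250+35/2.4),(130+130/2.4,250+64/2.4))
E
```

```text
0.0214 -0.005 [[236.1, 276.4], [238.5, 317.7], [219.4, 338.9]]
0.0214 0 [[237.6, 270.8], [239.9, 311.2], [222.1, 328.8]]
0.0214 0.005 [[239.0, 265.5], [241.1, 305.0], [224.6, 319.6]]
0.0214 0.011 [[240.6, 259.6], [242.6, 298.0], [227.3, 309.4]]
0.0427 -0.005 [[188.2, 276.2], [193.1, 317.4], [155.3, 338.1]]
0.0427 0 [[191.2, 270.6], [195.7, 310.9], [160.6, 328.2]]
0.0427 0.005 [[194.0, 265.4], [198.3, 304.8], [165.4, 319.0]]
0.0427 0.011 [[197.2, 259.5], [201.1, 297.8], [170.8, 308.9]]
obs (235.83333333333334, 264.5833333333333) (184.16666666666669, 276.6666666666667)
```

```bash
cat >> h.py <<'E'
def go(W,a_deg=None):
    o=ctrl.get_obs(); Rm=R.from_rotvec(o['tool_rot']).as_matrix()
    e=Rm.T@(np.array(W)-o['tool_pos']); print('units',(e/.06).round(3),'mm',(e*1e3).round(1),'a',np.degrees(np.arctan2(Rm[1,0],Rm[0,0])).round(2))
E
python3 - <<'E'
from h import *
p=np.load('stand.npy'); w=S(p,[-.0421,0,.1857])[0]; print(w); go(w+[0,0,.05])
E
```

```text
[ 0.48962209 -0.0768422   0.1857    ]
units [ 0.176 -2.827  2.112] mm [  10.5 -169.6  126.7] a -3.16
```

```bash
python3 -m crank '[{"x":0.06,"y":-0.94,"z":0.1,"roll":0},{"x":0.06,"y":-0.94,"z":0.1,"roll":0},{"x":0.06,"y":-0.95,"z":0.3,"roll":0},{"x":0,"y":0,"z":0.8,"roll":-0.04},{"x":0,"y":0,"z":0.81,"roll":0},{"x":0,"y":0,"z":0,"roll":0}]' 0 60; python3 - <<'E'
from h import *
p=np.load('stand.npy'); w=S(p,[-.0421,0,.1857])[0]
save('wrist','w4');go(w)
E
```

```text
t: 3.3
tool_pos: [0.4873, -0.0758, 0.2312]
tool_rot: [-3.138, 0.079, 0.014]
contact_force: [0.2, 0.5, -0.2]
opening: 0.0853
units [0.012 0.004 0.816] mm [ 0.7  0.3 48.9] a -2.9
```

View pics/w4.png

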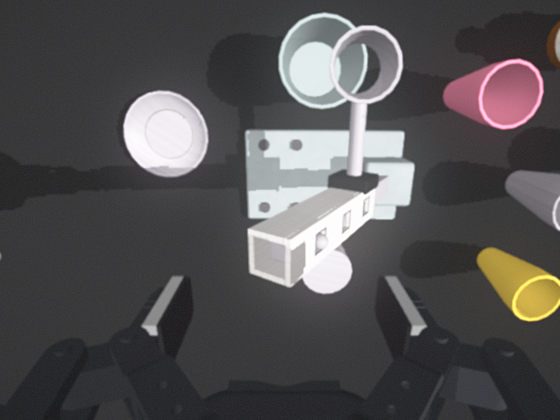

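```bash
python3 - <<'E'
from h import *
a=cv2.imread('pics/w4.png'); cv2.imwrite('pics/z5.png',cv2.resize(a[120:295,235:425],None,fx=4,fy=3.4,interpolation=cv2.INTER_CUBIC))
E
```

```text
(no output)
```

View pics/z5.png

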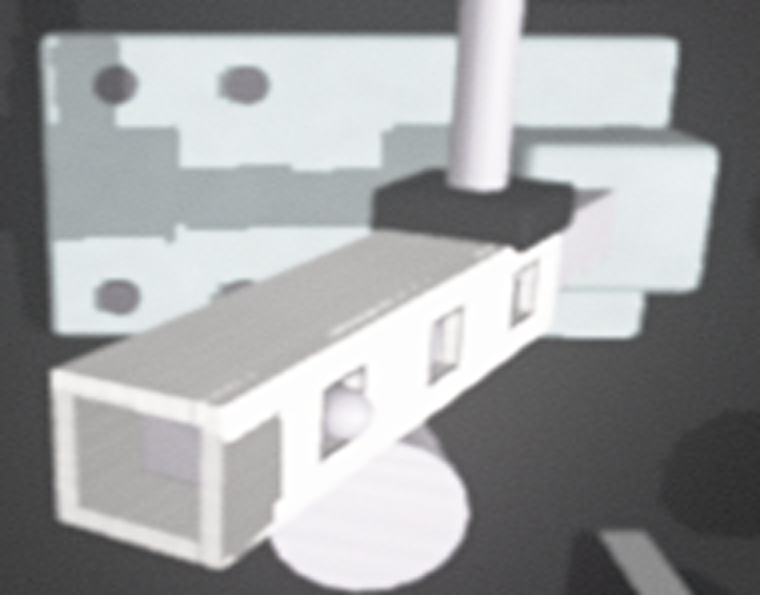

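```bash
python3 - <<'E'
from h import *
from scipy.optimize import least_squares
d=load('w4'); W=lambda U,V:(235+U/4,120+V/3.4)
ax=np.array([-.545,0,.839]); n=np.array([.839,0,.545]); base=np.array([.06,0,.03]); Y=np.array([0,1,0]); top=base+ax*.205
obs=[(d,W(45,37),(-.085,.05,.012)),(d,W(678,40),(.085,.05,.012)),(d,W(53,333),(-.085,-.05,.012)),
(d,W(215,403),top+n*.014+Y*.014),(d,W(222,567),top+n*.014-Y*.014),(d,W(53,373),top-n*.014+Y*.014),(d,W(60,520),top-n*.014-Y*.014),(d,W(344,412),base+ax*.17+n*.014)]
for dz in [0,1]:
  f=lambda p: np.concatenate([(proj(d_,S(p[:3],X)+[0,0,p[3]*dz])[0]-uv) for d_,uv,X in obs])
  r=least_squares(f,[.4875,-.1189,-1.62,0],x_scale=[1,1,1,.1]); print(r.x); print(r.fun.reshape(-1,2).round(1).tolist())
  if dz==0: np.save('stand2.npy',r.x[:3])
p=np.load('stand2.npy'); go(S(p,[-.0421,0,.1857])[0])
E
```

```text
[ 0.4875735  -0.11892507 -1.62345403  0.        ]
[[-1.5, -0.9], [1.3, -0.8], [-0.3, 1.0], [1.8, 1.6], [-0.5, 0.5], [-0.4, -1.2], [-0.5, -0.3], [-0.3, -0.1]]
[ 0.48652717 -0.11885853 -1.62205566 -0.00248282]
[[-1.3, 0.0], [0.4, -0.2], [-0.0, 1.2], [1.6, 1.6], [-0.5, -0.3], [0.1, -1.0], [0.0, -0.7], [-0.8, -0.2]]
units [0.015 0.005 0.816] mm [ 0.9  0.3 48.9] a -2.9
```

```bash
python3 -m crank '[{"x":0.015,"y":0,"z":0.4,"roll":0},{"x":0,"y":0,"z":0.41,"roll":0},{"x":0,"y":0,"z":0,"roll":0}]' 0.3 60; python3 - <<'E'
from h import *
p=np.load('stand2.npy'); w=S(p,[-.0421,0,.1857])[0]
save('wrist','w5');go(w);st()
a=cv2.imread('pics/w5.png'); cv2.imwrite('pics/z6.png',cv2.resize(a[180:400,140:440],None,fx=2.6,fy=2.6,interpolation=cv2.INTER_CUBIC))
E
```

```text
t: 3.72
tool_pos: [0.4912, -0.0775, 0.1882]
tool_rot: [3.141, -0.081, 0.001]
contact_force: [0.5, 0.1, 0.1]
opening: 0.0596
units [-0.035 -0.011  0.061] mm [-2.1 -0.7  3.7] a -2.95
t 3.775
q [-0.3062 -0.2216  1.96   -0.      1.4007  1.3161]
tool_pos [ 0.4918 -0.0777  0.1894]
tool_rot [ 3.1398 -0.0808  0.0037]
contact_force [0.3454 0.4729 0.875 ]
opening 0.0601
```

View pics/z6.png

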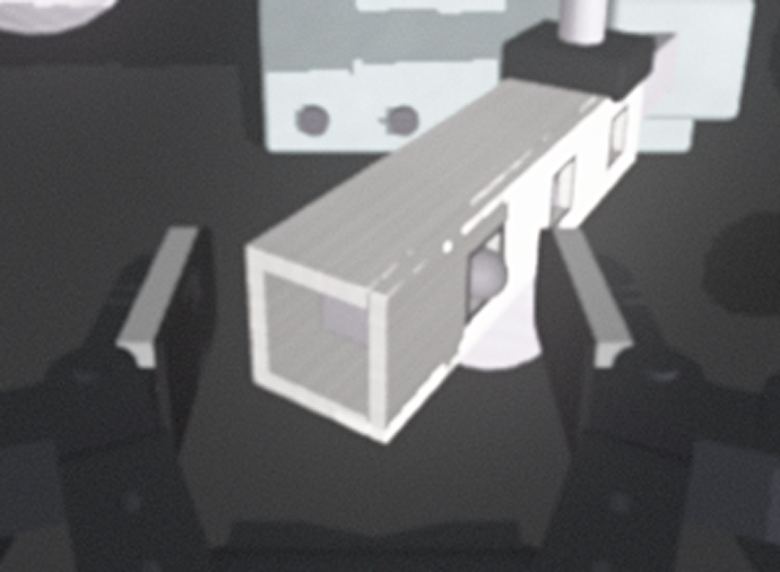

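```bash
python3 -m crank '[{"x":0,"y":0,"z":0,"roll":0},{"x":0,"y":0,"z":0,"roll":0}]'; python3 - <<'E'
from h import *
p=np.load('stand2.npy'); w=S(p,[-.0421,0,.1857])[0]
go(w)
E
```

```text
t: 4.03
tool_pos: [0.4917, -0.0775, 0.189]
tool_rot: [3.14, -0.08, 0.004]
contact_force: [0.0, -0.7, 0.2]
opening: 0.0595
units [-0.033 -0.009  0.055] mm [-2.  -0.5  3.3] a -2.94
```

```bash
python3 -m crank '[{"x":-0.033,"y":-0.01,"z":0.055,"roll":0},{"x":0,"y":0,"z":0,"roll":0},{"x":0,"y":0,"z":0,"roll":0}]' 0.42 60; python3 - <<'E'
from h import *
p=np.load('stand2.npy'); w=S(p,[-.0421,0,.1857])[0]
go(w);st();save('wrist','w6')
a=cv2.imread('pics/w6.png'); cv2.imwrite('pics/z7.png',cv2.resize(a[180:400,140:440],None,fx=2.6,fy=2.6,interpolation=cv2.INTER_CUBIC))
E
```

```text
t: 4.4
tool_pos: [0.4891, -0.077, 0.1842]
tool_rot: [3.139, -0.081, 0.001]
contact_force: [1.2, -3.0, 1.7]
opening: 0.0497
units [ 0.012 -0.002 -0.025] mm [ 0.7 -0.1 -1.5] a -2.94
t 4.4
q [-3.0610e-01 -2.2320e-01  1.9703e+00 -8.0000e-04  1.3936e+00  1.3162e+00]
tool_pos [ 0.4891 -0.077   0.1842]
tool_rot [ 3.1395e+00 -8.0700e-02  1.2000e-03]
contact_force [ 1.1666 -2.9931  1.725 ]
opening 0.0497
```

View pics/z7.png

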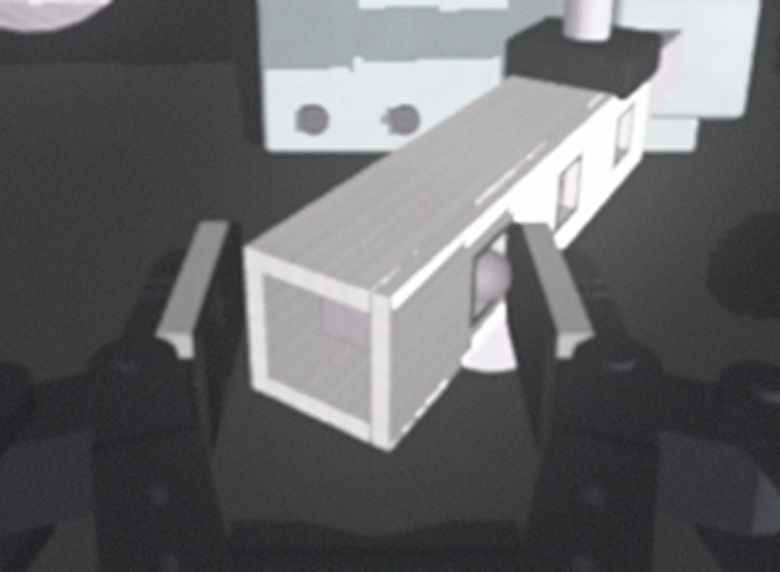

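```bash
python3 -m crank '[{"x":0,"y":0,"z":0,"roll":0},{"x":0,"y":0,"z":0,"roll":0}]'; python3 - <<'E'
from h import *
p=np.load('stand2.npy'); w=S(p,[-.0421,0,.1857])[0]
go(w);st()
E
```

```text
t: 4.7
tool_pos: [0.489, -0.0766, 0.1839]
tool_rot: [3.14, -0.08, 0.001]
contact_force: [0.8, -3.4, 1.9]
opening: 0.0493
units [ 0.013  0.003 -0.03 ] mm [ 0.8  0.2 -1.8] a -2.93
t 4.7
q [-3.0580e-01 -2.2290e-01  1.9704e+00 -2.0000e-04  1.3937e+00  1.3162e+00]
tool_pos [ 0.489  -0.0766  0.1839]
tool_rot [ 3.1403e+00 -8.0400e-02  5.0000e-04]
contact_force [ 0.8121 -3.4027  1.8959]
opening 0.0493
```

```bash
python3 -m crank '[{"x":0.013,"y":0,"z":-0.03,"roll":0},{"x":0,"y":0,"z":0,"roll":0},{"x":0,"y":0,"z":0,"roll":0},{"x":0,"y":0,"z":0,"roll":0}]' 0.58 60; python3 - <<'E'
from h import *
p=np.load('stand2.npy'); w=S(p,[-.0421,0,.1857])[0]
go(w);st();save('wrist','w7')
a=cv2.imread('pics/w7.png'); cv2.imwrite('pics/z8.png',cv2.resize(a[180:400,140:440],None,fx=2.6,fy=2.6,interpolation=cv2.INTER_CUBIC))
E
```

```text
t: 5.2
tool_pos: [0.4889, -0.0778, 0.1847]
tool_rot: [3.136, -0.08, -0.003]
contact_force: [0.1, -7.0, -2.8]
opening: 0.0395
units [ 0.013 -0.017 -0.016] mm [ 0.8 -1.  -1. ] a -2.91
t 5.2
q [-0.3057 -0.2221  1.9684 -0.0048  1.3961  1.3167]
tool_pos [ 0.4889 -0.0778  0.1847]
tool_rot [ 3.1362e+00 -7.9600e-02 -3.1000e-03]
contact_force [ 0.0529 -6.9731 -2.813 ]
opening 0.0395
```

View pics/z8.png

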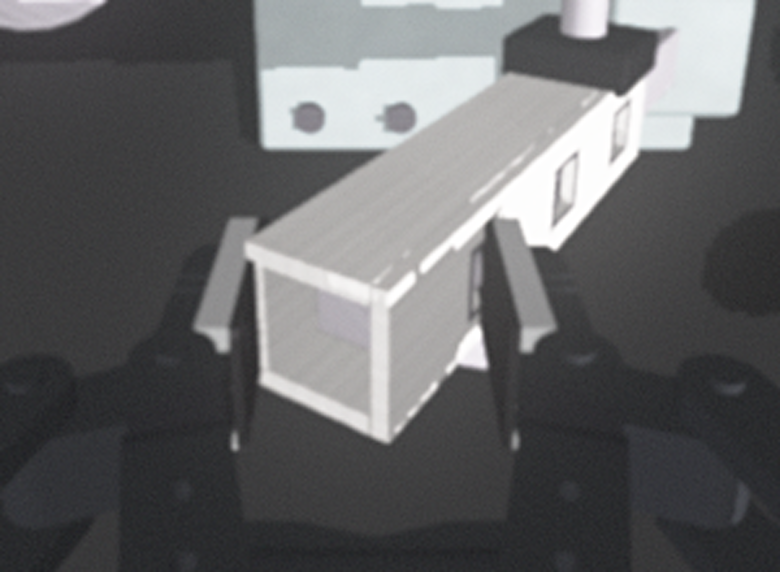

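```bash
python3 -m crank '[{"x":0,"y":-0.023,"z":-0.035,"roll":0},{"x":0,"y":-0.023,"z":-0.035,"roll":0},{"x":0,"y":-0.023,"z":-0.035,"roll":0},{"x":0,"y":0,"z":0,"roll":0}]' 0.7 80; python3 - <<'E'
from h import *
p=np.load('stand2.npy'); w=S(p,[-.0421,0,.1857])[0]
go(w);st();save('wrist','w8')
a=cv2.imread('pics/w8.png'); cv2.imwrite('pics/z9.png',cv2.resize(a[180:400,140:440],None,fx=2.6,fy=2.6,interpolation=cv2.INTER_CUBIC))
E
```

```text
t: 5.75
tool_pos: [0.4892, -0.074, 0.1907]
tool_rot: [3.135, -0.079, -0.003]
contact_force: [0.9, -6.3, -3.3]
opening: 0.0381
units [0.013 0.047 0.084] mm [0.8 2.8 5. ] a -2.9
t 5.75
q [-0.2975 -0.2285  1.9635 -0.0058  1.4071  1.3249]
tool_pos [ 0.4892 -0.074   0.1907]
tool_rot [ 3.1352e+00 -7.9400e-02 -3.1000e-03]
contact_force [ 0.9272 -6.2914 -3.3327]
opening 0.0381
```

View pics/z9.png

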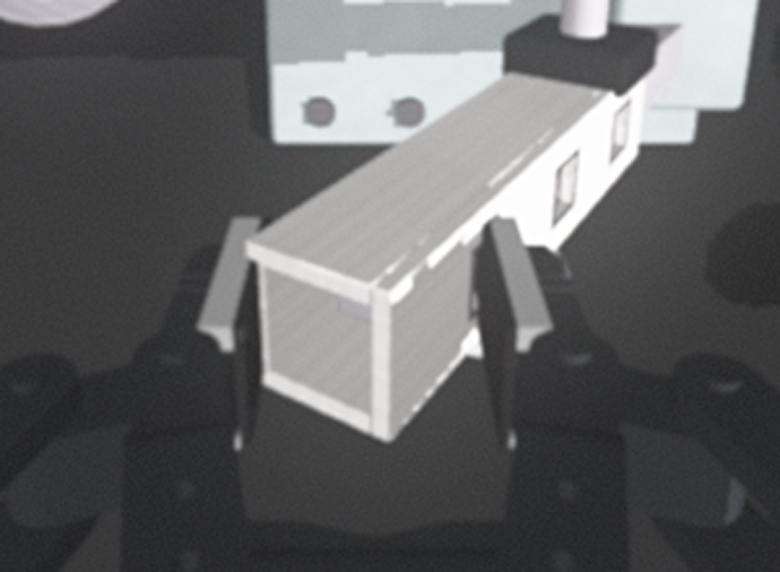

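```bash
python3 -m crank '[{"x":0,"y":-0.032,"z":-0.049,"roll":0},{"x":0,"y":-0.032,"z":-0.049,"roll":0},{"x":0,"y":-0.032,"z":-0.049,"roll":0},{"x":0,"y":-0.032,"z":-0.049,"roll":0},{"x":0,"y":-0.032,"z":-0.049,"roll":0},{"x":0,"y":-0.032,"z":-0.049,"roll":0},{"x":0,"y":-0.032,"z":-0.049,"roll":0},{"x":0,"y":-0.032,"z":-0.049,"roll":0},{"x":0,"y":0,"z":0,"roll":0}]' 0.7 80; python3 - <<'E'
from h import *
p=np.load('stand2.npy'); w=S(p,[-.0421,0,.1857])[0]
go(w);st();save('wrist','w9')
a=cv2.imread('pics/w9.png'); cv2.imwrite('pics/z10.png',cv2.resize(a[180:400,140:440],None,fx=2.6,fy=2.6,interpolation=cv2.INTER_CUBIC))
E
```

```text
t: 6.92
tool_pos: [0.4901, -0.0582, 0.215]
tool_rot: [3.136, -0.08, -0.003]
contact_force: [-2.6, -4.0, -0.7]
opening: 0.0386
units [0.012 0.31  0.49 ] mm [ 0.7 18.6 29.4] a -2.91
t 6.925
q [-0.2666 -0.251   1.9409 -0.0045  1.4525  1.3555]
tool_pos [ 0.4901 -0.0582  0.215 ]
tool_rot [ 3.1365e+00 -7.9600e-02 -2.8000e-03]
contact_force [-2.6341 -4.0472 -0.6622]
opening 0.0386
```

View pics/z10.png

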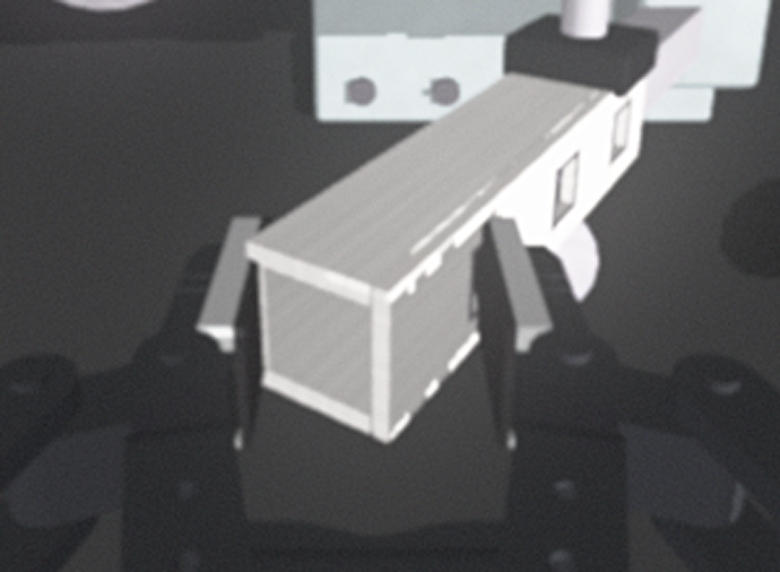

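```bash
python3 -m crank '[{"x":0,"y":-0.012,"z":-0.018,"roll":0},{"x":0,"y":-0.012,"z":-0.018,"roll":0},{"x":0,"y":-0.012,"z":-0.019,"roll":0},{"x":0,"y":0,"z":0,"roll":0}]' 0.7 80; python3 - <<'E'
from h import *
p=np.load('stand2.npy'); w=S(p,[-.0421,0,.1857])[0]
go(w);st();save('wrist','w10')
a=cv2.imread('pics/w10.png'); cv2.imwrite('pics/z11.png',cv2.resize(a[180:400,140:440],None,fx=2.6,fy=2.6,interpolation=cv2.INTER_CUBIC))
E
```

```text
t: 7.48
tool_pos: [0.4902, -0.0556, 0.2188]
tool_rot: [3.138, -0.08, -0.002]
contact_force: [-4.1, -4.3, -0.2]
opening: 0.0382
units [0.012 0.353 0.552] mm [ 0.7 21.2 33.1] a -2.92
t 7.475
q [-0.2623 -0.2542  1.9372 -0.003   1.4595  1.3597]
tool_pos [ 0.4902 -0.0556  0.2188]
tool_rot [ 3.1379e+00 -7.9900e-02 -2.5000e-03]
contact_force [-4.0642 -4.2625 -0.1632]
opening 0.0382
```

View pics/z11.png

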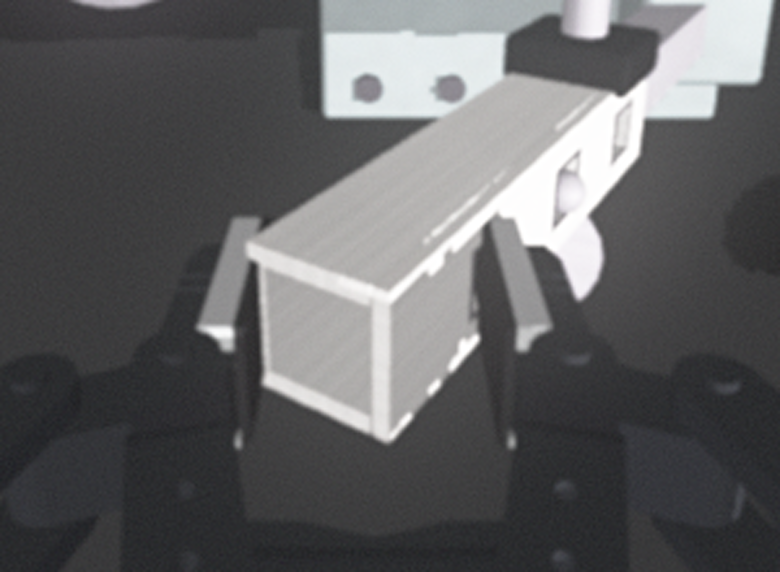

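```bash
python3 -m crank '[{"x":0,"y":0,"z":0,"roll":0},{"x":0,"y":0,"z":0,"roll":0},{"x":0,"y":0,"z":0,"roll":0},{"x":0,"y":0,"z":-0.3,"roll":0},{"x":0,"y":0,"z":-0.6,"roll":0},{"x":0,"y":0,"z":-0.5,"roll":0},{"x":0,"y":0,"z":0,"roll":0}]' 0 30; python3 - <<'E'
from h import *
st();save('wrist','w11'); go([.468,-.348,.25])
E
```

```text
t: 8.4
tool_pos: [0.4924, -0.055, 0.3075]
tool_rot: [3.14, -0.08, 0.012]
contact_force: [1.1, -0.6, -1.0]
opening: 0.0853
t 8.4
q [-2.6210e-01 -2.9920e-01  1.8270e+00  9.0000e-04  1.6061e+00  1.3598e+00]
tool_pos [ 0.4924 -0.055   0.3075]
tool_rot [ 3.1396 -0.0802  0.0119]
contact_force [ 1.1036 -0.6385 -1.0198]
opening 0.0853
units [-0.146  4.899  0.917] mm [ -8.8 293.9  55. ] a -2.92
```

View pics/w11.png

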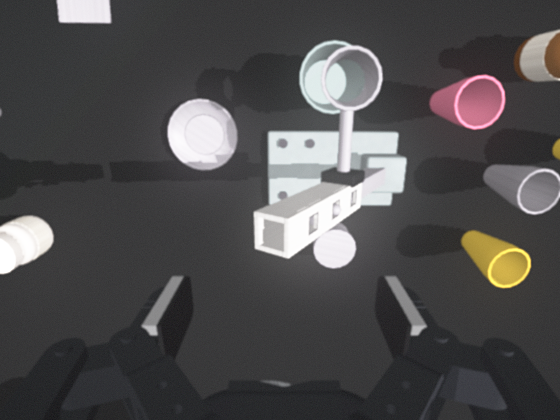

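```bash
python3 -m crank '[{"x":-0.025,"y":0.816,"z":0,"roll":0},{"x":-0.025,"y":0.816,"z":0,"roll":0},{"x":-0.025,"y":0.816,"z":0.1,"roll":0},{"x":-0.025,"y":0.816,"z":0.2,"roll":0},{"x":-0.025,"y":0.816,"z":0.3,"roll":0},{"x":-0.025,"y":0.816,"z":0.3,"roll":0},{"x":0,"y":0,"z":0,"roll":0},{"x":0,"y":0,"z":0,"roll":0}]' 0; python3 - <<'E'
from h import *
st();save('wrist','w12'); go([.468,-.348,.25])
d=load('w11'); print('ring',onz(d,352,77,.151)); p=np.load('stand2.npy'); print(S(p,[-.0067,.105,.151]))
a=cv2.imread('pics/w11.png'); cv2.imwrite('pics/z12.png',cv2.resize(a[30:270,240:420],None,fx=4,fy=2.5,interpolation=cv2.INTER_CUBIC))
E
```

```text
t: 9.45
tool_pos: [0.4665, -0.3472, 0.2477]
tool_rot: [-3.139, 0.081, 0.002]
contact_force: [-0.0, 0.3, 0.6]
opening: 0.0858
t 9.45
q [-7.6820e-01 -5.1900e-02  1.7085e+00  7.0000e-04  1.4871e+00  8.5400e-01]
tool_pos [ 0.4665 -0.3472  0.2477]
tool_rot [-3.1386e+00  8.0800e-02  1.8000e-03]
contact_force [-0.0042  0.2896  0.6409]
opening 0.0858
units [ 0.02   0.016 -0.026] mm [ 1.2  0.9 -1.5] a -2.9
ring [ 0.59362676 -0.11667208  0.151     ]
[[ 0.5927806  -0.11776086  0.151     ]]
```

View pics/w12.png

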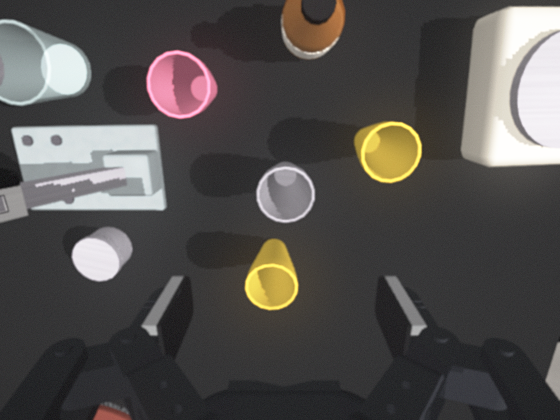

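View pics/z12.png

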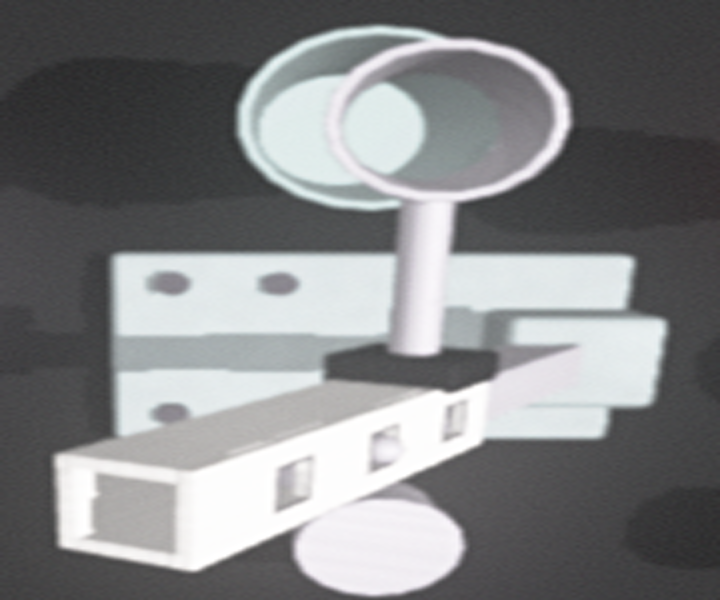

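```bash
python3 - <<'E'
from h import *
d=load('w12'); print(onz(d,286,193,.09))
P=lambda c,r,z:[[c[0]+r*np.cos(t),c[1]+r*np.sin(t),z] for t in np.linspace(0,6.28,60)]
a=cv2.imread('pics/w12.png'); a=cv2.resize(a,None,fx=4,fy=4,interpolation=cv2.INTER_CUBIC)
c=onz(d,286,193,.09)
for q in (proj(d,P(c,.027,.09))*4+1.5).astype(int): cv2.circle(a,tuple(int(i) for i in q),1,(0,0,255),-1)
for q in (proj(d,P(c,.015,.0))*4+1.5).astype(int): cv2.circle(a,tuple(int(i) for i in q),1,(0,255,0),-1)
cv2.imwrite('pics/z13.png',a[600:940,960:1340])
go([c[0],c[1],.075])
E
```

```text
[ 0.46928117 -0.34882132  0.09      ]
units [0.043 0.031 2.891] mm [  2.6   1.9 173.5] a -2.9
```

View pics/z13.png

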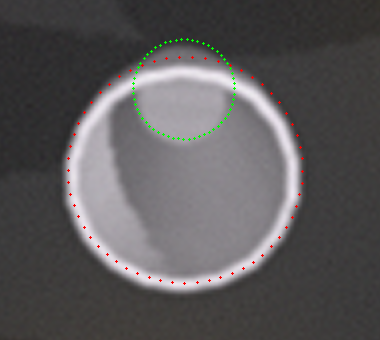

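```bash
python3 -m crank '[{"x":0.01,"y":0.03,"z":0.7,"roll":0},{"x":0,"y":0,"z":0.8,"roll":0},{"x":0,"y":0,"z":0.7,"roll":0},{"x":0,"y":0,"z":0.4,"roll":0},{"x":0,"y":0,"z":0.27,"roll":0},{"x":0,"y":0,"z":0,"roll":0},{"x":0,"y":0,"z":0,"roll":0}]' 0; python3 - <<'E'
from h import *
st();save('wrist','w13'); go([.467,-.349,.073])
E
```

```text
t: 10.38
tool_pos: [0.4682, -0.3501, 0.0782]
tool_rot: [3.139, -0.08, 0.003]
contact_force: [0.5, -0.3, 0.6]
opening: 0.0855
t 10.375
q [-7.6940e-01  1.1330e-01  1.8372e+00  1.0000e-04  1.1884e+00  8.5210e-01]
tool_pos [ 0.4682 -0.3501  0.0782]
tool_rot [ 3.1388 -0.0796  0.0032]
contact_force [ 0.4916 -0.2822  0.594 ]
opening 0.0855
units [-0.023 -0.022  0.09 ] mm [-1.4 -1.3  5.4] a -2.92
```

View pics/w13.png

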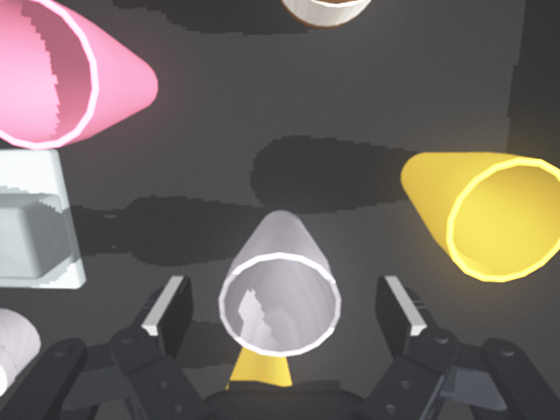

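```bash
python3 - <<'E'
from h import *
d=load('w13'); print(onz(d,280,303,.09))
o=np.array([0.4682,-0.3501,.0782]); c=onz(d,280,303,.09)
print(proj(d,[[c[0]+.027*np.cos(t),c[1]+.027*np.sin(t),.09] for t in np.arange(4)*np.pi/2]).round(0))
E
```

```text
[ 0.47016319 -0.34829156  0.09      ]
[[276. 246.]
 [218. 306.]
 [283. 352.]
 [342. 300.]]
```

```bash
python3 -m crank '[{"x":0,"y":-0.025,"z":0.08,"roll":0},{"x":0,"y":0,"z":0,"roll":0},{"x":0,"y":0,"z":0,"roll":0}]' 0; python3 -m crank '[{"x":0,"y":0,"z":0,"roll":0},{"x":0,"y":0,"z":0,"roll":0},{"x":0,"y":0,"z":0,"roll":0},{"x":0,"y":0,"z":0,"roll":0}]' 0.6 30; python3 - <<'E'
from h import *
save('wrist','w14')
E
```

```text
t: 10.8
tool_pos: [0.4673, -0.3482, 0.0718]
tool_rot: [3.141, -0.08, 0.0]
contact_force: [-0.7, -0.5, 0.9]
opening: 0.0856
t: 11.3
tool_pos: [0.4677, -0.3485, 0.0724]
tool_rot: [3.14, -0.08, 0.001]
contact_force: [-0.1, 0.7, 4.0]
opening: 0.0523
```

View pics/w14.png

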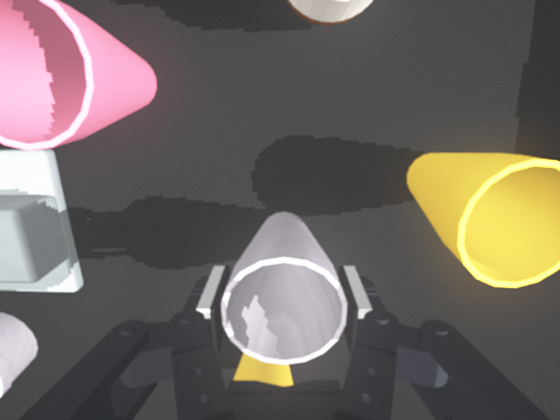

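```bash
python3 -m crank '[{"x":0,"y":0,"z":-0.1,"roll":0},{"x":0,"y":0,"z":-0.3,"roll":0},{"x":0,"y":0,"z":-0.6,"roll":0},{"x":0,"y":0,"z":-0.7,"roll":0},{"x":0,"y":0,"z":-0.7,"roll":0},{"x":0,"y":0,"z":-0.6,"roll":0},{"x":0,"y":0,"z":-0.3,"roll":0},{"x":0,"y":0,"z":0,"roll":0}]' 0.6 30; python3 - <<'E'
from h import *
st(); p=np.load('stand2.npy'); go([.5932,-.1172,.265])
E
```

```text
t: 12.35
tool_pos: [0.4678, -0.3485, 0.2714]
tool_rot: [3.139, -0.08, 0.003]
contact_force: [-0.6, 0.3, -1.9]
opening: 0.0522
t 12.35
q [-0.7679 -0.0635  1.6803  0.      1.5219  0.8541]
tool_pos [ 0.4678 -0.3485  0.2714]
tool_rot [ 3.1387 -0.0804  0.0034]
contact_force [-0.5715  0.2972 -1.8814]
opening 0.0522
units [ 1.891 -3.957  0.103] mm [ 113.4 -237.4    6.2] a -2.93
```

```bash
python3 -m crank '[{"x":0.1,"y":-0.2,"z":0,"roll":0},{"x":0.25,"y":-0.53,"z":0,"roll":0},{"x":0.3,"y":-0.62,"z":0,"roll":0},{"x":0.3,"y":-0.62,"z":0,"roll":0},{"x":0.3,"y":-0.62,"z":0,"roll":0},{"x":0.28,"y":-0.59,"z":0,"roll":0},{"x":0.22,"y":-0.47,"z":0,"roll":0},{"x":0.14,"y":-0.3,"z":0.1,"roll":0},{"x":0,"y":0,"z":0,"roll":0},{"x":0,"y":0,"z":0,"roll":0}]' 0.6 30; python3 - <<'E'
from h import *
st(); go([.5932,-.1172,.265]); save('wrist','w15'); save('scene','s15'); save('side','d15')
a=cv2.imread('pics/s15.png'); b=cv2.imread('pics/d15.png')
cv2.imwrite('pics/z15.png',np.hstack([cv2.resize(a[120:280,180:310],(390,480)),cv2.resize(b[90:250,245:375],(390,480))]))
E
```

```text
t: 13.6
tool_pos: [0.5922, -0.1176, 0.2627]
tool_rot: [-3.141, 0.081, 0.003]
contact_force: [-1.1, -0.7, -1.1]
opening: 0.0522
t 13.6
q [-3.1910e-01 -7.5000e-03  1.6400e+00 -5.0000e-04  1.5106e+00  1.3034e+00]
tool_pos [ 0.5922 -0.1176  0.2627]
tool_rot [-3.1405e+00  8.1100e-02  2.6000e-03]
contact_force [-1.0595 -0.7271 -1.13  ]
opening 0.0522
units [ 0.016 -0.008 -0.038] mm [ 1.  -0.5 -2.3] a -2.96
```

View pics/w15.png

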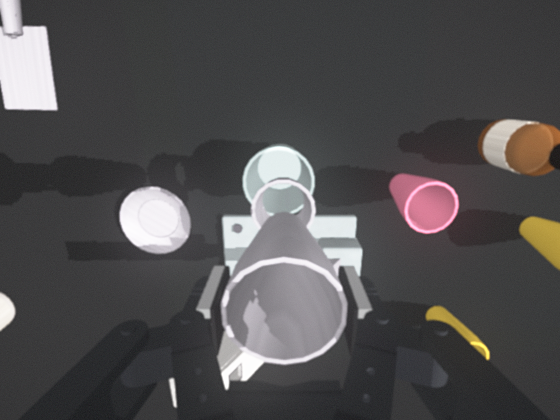

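View pics/z15.png

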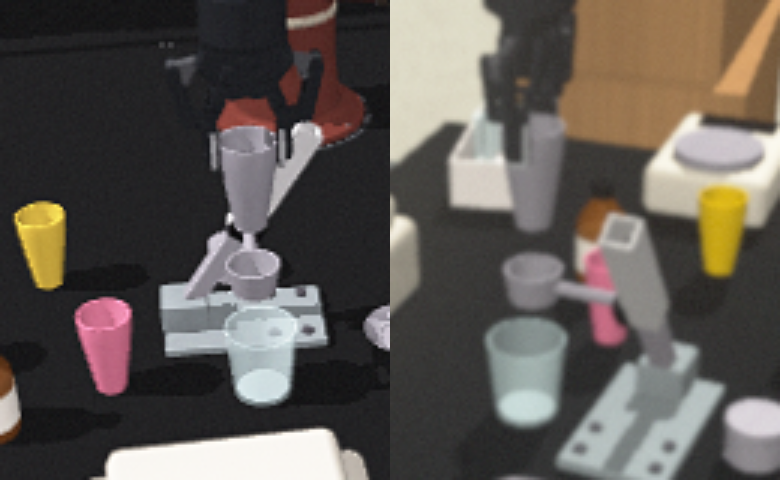

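```bash
python3 - <<'E'
from h import *
d=load('w15'); T=np.linspace(0,6.28,90)
a=cv2.resize(cv2.imread('pics/w15.png'),None,fx=4,fy=4,interpolation=cv2.INTER_CUBIC)
def circ(c,r,z,col):
    for q in (proj(d,[[c[0]+r*np.cos(t),c[1]+r*np.sin(t),z] for t in T])*4+1.5): cv2.circle(a,(int(q[0]),int(q[1])),2,col,-1)
tp=np.array([.5922,-.1176,.2627])
circ((.5932,-.1172),.026,.151,(0,0,255)); circ(tp,.015,tp[2]-.0724,(0,255,0)); circ(tp,.027,tp[2]+.0176,(255,255,0))
cv2.imwrite('pics/z16.png',cv2.resize(a[660:1460,820:1440],None,fx=.75,fy=.75))
E
```

```text
(no output)
```

View pics/z16.png

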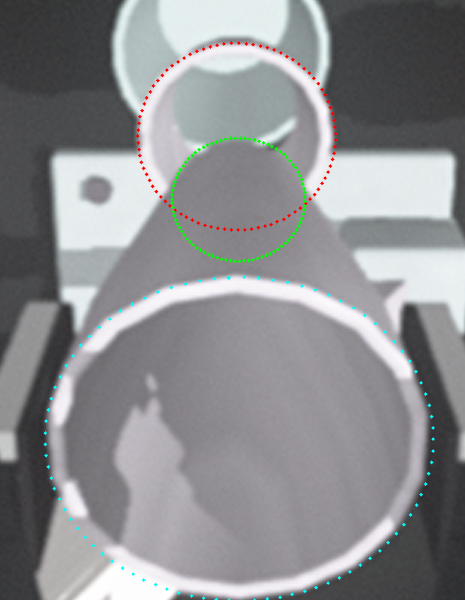

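```bash
python3 -m crank '[{"x":0.016,"y":-0.008,"z":0.2,"roll":0},{"x":0,"y":0,"z":0.4,"roll":0},{"x":0,"y":0,"z":0.3,"roll":0},{"x":0,"y":0,"z":0.2,"roll":0},{"x":0,"y":0,"z":0.12,"roll":0},{"x":0,"y":0,"z":0,"roll":0},{"x":0,"y":0,"z":0,"roll":0}]' 0.6 30; python3 - <<'E'
from h import *
st(); go([.5932,-.1172,.18]); save('wrist','w16'); save('side','d16');save('scene','s16')
a=cv2.imread('pics/s16.png'); b=cv2.imread('pics/d16.png')
cv2.imwrite('pics/z17.png',np.hstack([cv2.resize(a[140:280,200:310],(390,480)),cv2.resize(b[110:250,245:355],(390,480))]))
E
```

```text
t: 14.62
tool_pos: [0.5942, -0.117, 0.1915]
tool_rot: [3.14, -0.08, 0.002]
contact_force: [0.5, 0.7, -1.0]
opening: 0.0521
t 14.625
q [-0.3173  0.0422  1.7098  0.      1.388   1.3048]
tool_pos [ 0.5942 -0.117   0.1915]
tool_rot [ 3.1401e+00 -8.0400e-02  2.4000e-03]
contact_force [ 0.4739  0.7491 -1.0077]
opening 0.0521
units [-0.017  0.004  0.191] mm [-1.   0.2 11.5] a -2.93
```

View pics/z17.png

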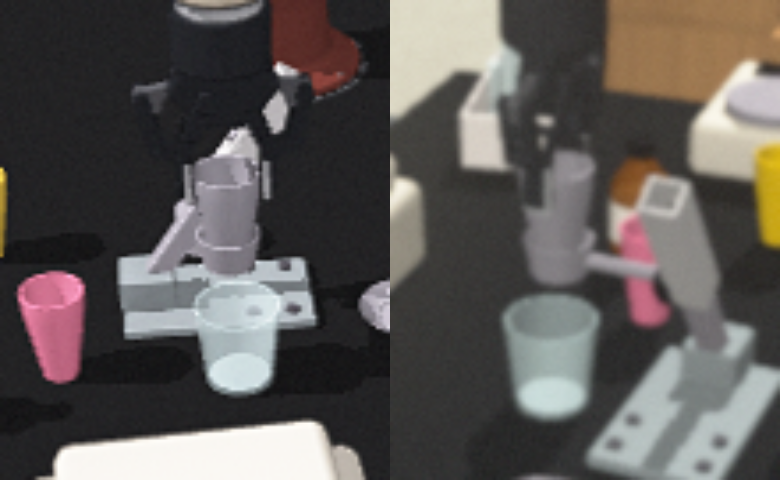

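In the ring with no contact; lower in small steps while watching the force.

```bash
python3 -m crank '[{"x":-0.012,"y":0,"z":0.06,"roll":0},{"x":0,"y":0,"z":0.06,"roll":0},{"x":0,"y":0,"z":0,"roll":0}]' 0.6 30; python3 -m crank '[{"x":0,"y":0,"z":0.03,"roll":0},{"x":0,"y":0,"z":0,"roll":0}]' 0.6 30;  python3 -m crank '[{"x":0,"y":0,"z":0,"roll":0}]' 0.6 30
```

```text
t: 15.15
tool_pos: [0.5926, -0.1167, 0.1826]
tool_rot: [-3.14, 0.08, 0.002]
contact_force: [0.8, 0.0, -1.3]
opening: 0.0524
t: 15.4
tool_pos: [0.5929, -0.1168, 0.1813]
tool_rot: [-3.14, 0.081, 0.0]
contact_force: [0.7, -0.0, -2.2]
opening: 0.0521
t: 15.52
tool_pos: [0.593, -0.1168, 0.1816]
tool_rot: [3.141, -0.081, 0.0]
contact_force: [1.0, 0.5, -1.1]
opening: 0.0525
```

```bash
python3 -m crank '[{"x":0,"y":0,"z":0.03,"roll":0},{"x":0,"y":0,"z":0,"roll":0}]' 0.6 30;  python3 -m crank '[{"x":0,"y":0,"z":0.02,"roll":0},{"x":0,"y":0,"z":0,"roll":0}]' 0.6 30
```

```text
t: 15.78
tool_pos: [0.5929, -0.1168, 0.1795]
tool_rot: [-3.14, 0.08, 0.001]
contact_force: [0.2, 0.5, -1.4]
opening: 0.0523
t: 16.02
tool_pos: [0.5929, -0.1168, 0.1783]
tool_rot: [-3.141, 0.08, 0.0]
contact_force: [0.4, -0.8, -1.5]
opening: 0.0523
```

```bash
python3 -m crank '[{"x":0,"y":0,"z":0,"roll":0},{"x":0,"y":0,"z":0,"roll":0},{"x":0,"y":0,"z":0,"roll":0}]' 0.2 30; python3 -m crank '[{"x":0,"y":0,"z":-0.1,"roll":0},{"x":0,"y":0,"z":-0.4,"roll":0},{"x":0,"y":0,"z":-0.7,"roll":0},{"x":0,"y":0,"z":-0.7,"roll":0},{"x":0,"y":0,"z":-0.3,"roll":0},{"x":0,"y":0,"z":0,"roll":0},{"x":0,"y":0,"z":0,"roll":0}]' 0; python3 - <<'E'
from h import *
st(); d=save('wrist','w17'); save('side','d17');save('scene','s17')
a=cv2.imread('pics/s17.png'); b=cv2.imread('pics/d17.png')
cv2.imwrite('pics/z18.png',np.hstack([cv2.resize(a[140:280,200:310],(390,480)),cv2.resize(b[110:250,245:355],(390,480))]))
T=np.linspace(0,6.28,90)
a=cv2.resize(cv2.imread('pics/w17.png'),None,fx=3,fy=3,interpolation=cv2.INTER_CUBIC)
def circ(c,r,z,col):
    for q in (proj(d,[[c[0]+r*np.cos(t),c[1]+r*np.sin(t),z] for t in T])*3+1): cv2.circle(a,(int(q[0]),int(q[1])),1,col,-1)
circ((.5932,-.1172),.027,.194,(0,0,255)); circ((.5932,-.1172),.026,.151,(0,255,0))
cv2.imwrite('pics/z19.png',a[350:950,500:1200])
E
```

```text
t: 16.4
tool_pos: [0.5932, -0.1169, 0.1789]
tool_rot: [3.14, -0.08, 0.001]
contact_force: [0.7, -0.5, 0.1]
opening: 0.0687
t: 17.27
tool_pos: [0.5922, -0.1166, 0.3081]
tool_rot: [-3.14, 0.08, 0.005]
contact_force: [-0.2, 0.2, -0.8]
opening: 0.0854
t 17.275
q [-0.3176 -0.0261  1.5838  0.      1.5875  1.3045]
tool_pos [ 0.5922 -0.1166  0.3081]
tool_rot [-3.1395  0.0805  0.0053]
contact_force [-0.1879  0.1618 -0.8347]
opening 0.0854
```

View pics/z18.png

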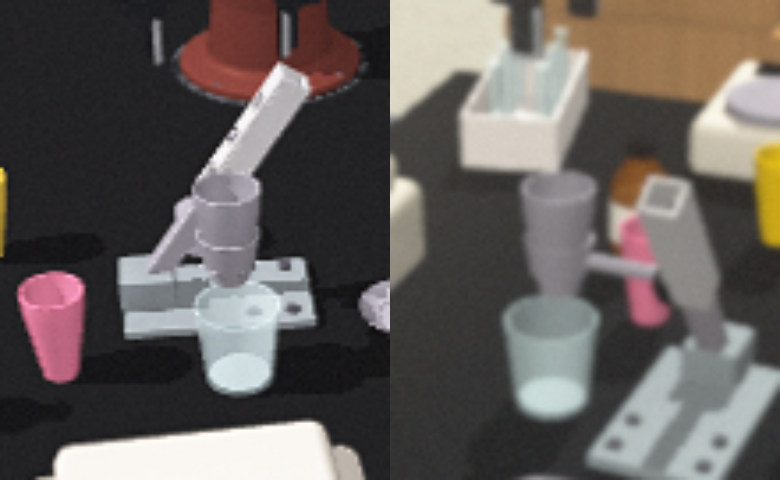

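View pics/z19.png

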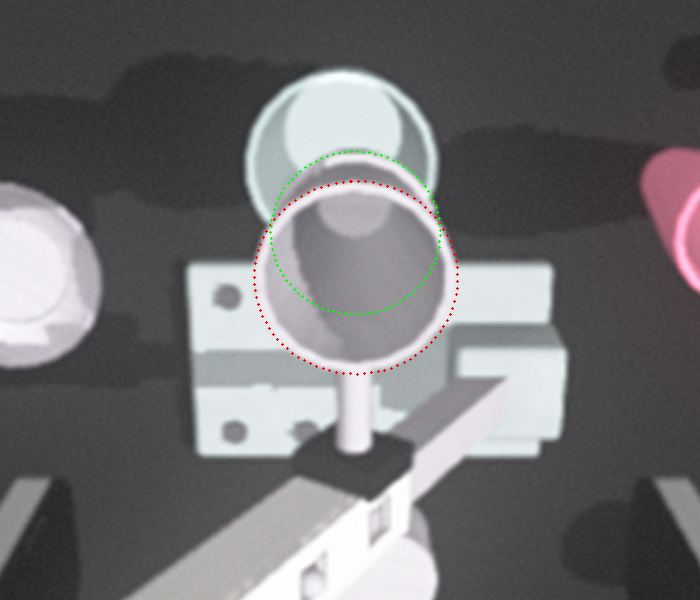

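```bash
python3 - <<'E'
from h import *
print(ctrl.finish_job())
E
```

```text
the job is handed in; nothing more can be done
None
```

The sleeve is up at its next hole with the button snapped out, and the larger grey cup hangs upright in the ring above the beaker. I handed the job in at about 17.3 s; the hand-in gives no verdict.

**Sleeve:** I pinched it at the button with the gripper pointing straight down. That pressed the button in, and I slid the sleeve about 40 mm up the tube.

**Cup:** I gripped it by its collar with 30 N and lowered it to about 2 mm above its seat. I then released it, so it dropped in loosely. The force readings showed nothing beyond the cup's own weight.

**Last pictures:**
- The button is visible in the middle hole.
- The cup's rim matches the predicted seated position to about 1 mm, and the cup looks upright in both fixed cameras.
- The beaker looks unmoved, the gripper is open and well clear, and nothing else in the close views appeared disturbed.

**Disagreement:** the pinch closed to 39.5 mm where I had worked out about 42.5 mm. The button went in all the same, because the sleeve followed the gripper freely. Small camera disagreements of 1–2 mm also remained.

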